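# Empty the sweet dispenser into the tray stand's drawer

## Robot

A 6-joint arm with a two-finger parallel gripper is mounted at the origin on the work surface. World frame = base frame: x ahead of the robot, y to its left, z up, the work surface at z = 0. Lengths are in m, angles in rad, forces in N, time in s.
With the tool pointing down it reaches from about 0.225 to 0.875 m from the base axis. Payload 3.4 kg.
Tool frame: the origin (TCP) lies between the finger pads; the fingertips stand 17 mm ahead of it and the grasp point (between the pads) lies 2 mm behind it; y points along the fingers, z is the direction in which the jaws open and shut, and the axes are right-handed (so a half turn about y gives the same grasp; the last joint's range is limited). The gripper opens to 85 mm and grips with 20 to 120 N. Pads are 22 mm wide; open, the fingers measure 114 mm over their backs; the gripper's body (76 mm by 85 mm) begins 54 mm behind the grasp point. The pads swing forward as they close: fully open they stand 13 mm farther back than shut.
Start: joints at [1.009, 0.276, 1.505, -0, 1.361, -0.121], TCP at [0.245, 0.52, 0.248] pointing down, gripper open.
Joint ranges: [-2.89, 2.89], [-0.75, 2.08], [0.22, 2.7], [-1.18, 4.32], [0.11, 2.71], [-2.7, 2.7]. Speed limits (rad/s): [2.57, 2.57, 3.14, 3.14, 3.14, 3.14].

## Interface

Orientations are given as a unit quaternion [w, x, y, z].
In Python, from rig import manip, get_image, camera_model, sign_off, spot_in, silhouettes, spot_point gives the robot as it stands.
- The arm moves only by the tool jog_arm, never from a script. Its argument "targets" is a list of rows, each a list of 3 entries, a list of its own where there are three numbers: the finger opening in m, from 0 to 0.0854, then the shift along the world's x, y, z in m, then the turn about the world's z in rad. In form: [[claw, [x, y, z], spin], ...]. A call has 1 to 10 rows; each row shifts and turns the commanded pose from where the row before left it; what a row does not reach is not made up. A row lasts 1/8 s, in which the tool goes at most 62.5 mm and 10.7 degrees, less where a joint would pass 70% of its speed; a pose out of reach is approached as far as the arm can. A call with a gripper value outside its range is refused whole. The fingers move at their own pace and stop on an object; "force" is the grip in N (left out, the last holds). Time passes only in rows, so rows that do not move let the fingers close. It gives the time, the measured TCP pose, the force and the opening at its end, in the units of the state.
- manip.get_state(): the state, without advancing time (a new reading comes with each control period).
- get_image(name): name is "scene" or "top" or "wrist"; returns (picture, depth): 480x640x3 uint8, red, green, blue; 480x640 float32, m along the optical axis (not along the pixel's ray), 0 where there is no reading.
- camera_model(name): a dict with "mtx" (3x3 intrinsics, pixels), "distortion" ([k1, k2, p1, p2, k3] as OpenCV has them; the pictures are not rectified), "world_from_camera" (4x4, takes a point from camera to world coordinates). Camera axes: x right, y up, looking along -z (the intrinsics and any distortion apply to the point x, -y, -z); pixel columns grow to the right and rows downward; lengths in m; the calibration is good to about 2 mm. A picture is of the moment at which its call begins: read the wrist's pose just before it. camera_model takes no time and is no camera call; for the wrist camera it gives the pose at the moment of the call.
- sign_off(): hands the job in, once; it reports no verdict.
Trained networks look in the newest picture that a camera, given by its name, has taken for a name from the list of things; names that differ only in an ending like _2 or _b are one class to them, and where a whole thing is asked for, a point or a joint stands for the part that bears it (a point fixed in the world has none). Each returns a list of dicts, best first, with "score" (0 to 1); they miss things now and then, are a little off and sometimes report something else, mostly with a low value. They report only what shows in the picture. A call takes as long as a camera call. They do not tell look-alikes from the thing itself.
- spot_in(name, camera): "position" ([column, row] in pixels, amid what is visible of it).
- silhouettes(name, camera): "mask" (480x640 bool, what is visible of it) and "position" ([column, row] in pixels, amid what is visible of it).
- spot_point(name, camera): "position" ([column, row] in pixels: a listed point, or the origin of a listed thing).
The state is a dict: "clock": time; "qpos": joint angles; "qd": joint speeds; "effort": joint torques, N m; "position": TCP position; "ee_rot": TCP orientation; "contact_force": force on the tool from outside, world axes, zero at the start; "moment": the same for the moment, N m; "width": finger opening in m.
Only numpy, scipy, OpenCV 4.12 (cv2) and the standard library are available. Lean on these libraries where they do the work, as an engineer would, in place of code of your own. Each camera call takes 0.05 s, during which the arm holds its last target.

## Task

Press down and hold the wooden pad of the dispenser's rocking lever, so that its other end lifts the gate and all three sweets roll down the chute into the half-open drawer below. Let the lever come back up, then push the drawer fully shut with the sweets in it. Do not touch the sweets with the fingers, and leave the other tea things where they stand.

Things in the scene. Friction and masses are not known exactly. Their poses are not given: they have to be found in the camera images.
- stand: Low folding wooden stand, fixed, with a round brass-rimmed tray (320 mm across, tray floor 100 mm, rim top 112 mm above the table) and a sweet dispenser built on. Origin on the table under the tray's centre; x points away from the drawer (which opens to -x), y to the left seen from the drawer side, z up. Nothing on the dispenser is ever higher than 200 mm above the table.
- lever (a joint): Rocking lever's angle in rad: 0 at rest (gate down), 0.6 at its stop; grows as the pad is pressed. A spring returns it when let go; it takes about 1 N at the start to 5 N at the stop. The gate frees the sweets above about 0.42: hold it at 0.5 or more until all three are out, about 1 s.
- lever_pad (a point): Centre of the top of the lever's wooden pad (34 by 36 mm, 8 mm thick). At rest it is level, 174 mm above the table, 125 mm in front (-x) and 113 mm to the left (+y) of the stand's origin. The pivot runs along the stand's x, 68 mm to the right (-y) of this point and 8 mm below it; the pad goes down about 34 mm at 0.5 rad, 39 mm at the stop.
- gate_foot (a point): Middle of the lower edge of the steel gate blade (14 mm wide, 4 mm thick) at the lever's other end, hanging in the chute; it rises about 27 mm when the pad is fully down.
- spout (a point): Middle of the steel spout's top edge, 140 mm above the table. The open chute (30 mm wide inside, 36 outside) runs along the stand's y = 0, down at 12 degrees from x = -45 mm to this spout at x = -165 to -198 mm, where the sweets drop straight down into the half-open drawer.
- drawer (a joint): Drawer opening in m: 0 fully shut, 0.14 fully out, half open at the start (0.055 to 0.080). It slides with 1 to 3 N and stays where it is left.
- drawer_pull (a point): Middle of the front surface of the drawer's pull, a level brass bar (10 mm thick, 90 mm long along the stand's y), 70 mm above the table and 53 mm off the drawer's front panel (170 mm wide, 30 to 90 mm above the table). Push it along the stand's +x to shut; shut, it lies 230 mm in front (-x) of the stand's origin, clear of the spout.
- drawer_in (a point): Centre of the drawer's inner floor, 35 mm above the table; axes as the stand's. The inside is 145 mm along x, 140 mm along y; side walls 45 mm high above this floor.
- sweet1_center (a point): Centre of white sugar ball no. 1 (a round sweet 24 mm across, 14 g), at the start waiting in the chute behind the gate, no. 1 of three counted from the gate.
- sweet2_center (a point): Centre of white sugar ball no. 2 (a round sweet 24 mm across, 14 g), at the start waiting in the chute behind the gate, no. 2 of three counted from the gate.
- sweet3_center (a point): Centre of white sugar ball no. 3 (a round sweet 24 mm across, 14 g), at the start waiting in the chute behind the gate, no. 3 of three counted from the gate.
- teapot: Steel teapot, body 90 mm across and 86 mm high, spout to its +x and handle to its -x (about 75 mm out each), on the tray to the right of the chute. Origin at the centre of its underside. Leave alone.
- glass1: Cobalt blue tea glass, 60 mm across, 75 mm high, on the tray. Origin at the centre of its underside. Leave alone.
- glass2: The other cobalt blue tea glass, same size, on the tray. Origin at the centre of its underside. Leave alone.
- bowl: Small white bowl, 72 mm across, 35 mm high, on the table beside the stand, left or right. Origin at the centre of its underside. Leave alone.
- saucer: White ceramic saucer, 120 mm across, 16 mm high, on the table beside the stand, right or left. Origin at the centre of its underside. Leave alone.
- hammer: Stainless sugar hammer, 150 mm long, 16 mm high, lying on the table to the left of the drawer, head to its +x. Origin under the middle of its length. Leave alone.
- spoon: Teaspoon, 140 mm long, lying on the table to the right of the stand. Origin under the middle of its length. Leave alone.
- sweet1: The same sugar ball no. 1; this point turns with it as it rolls: use its centre instead.
- sweet2: The same sugar ball no. 2; this point turns with it as it rolls: use its centre instead.
- sweet3: The same sugar ball no. 3; this point turns with it as it rolls: use its centre instead.
There are look-alikes about, which are no part of the job. Leave any yellow look-alike of the sweet2 alone. Leave any red or yellow look-alike of the sweet3 alone.

How it is judged:
On the way, in this order (a step that is already met when the one before it is completed fails the run):
1. the lever's pad is pressed down so that the gate lifts (value of joint lever above 0.38 rad), for 0.1 s.
2. all three sweets are in the still open drawer (x of sweet1_center in the frame of drawer_in between -0.078 and 0.078 m and y of sweet1_center in the frame of drawer_in between -0.072 and 0.072 m and z of sweet1_center in the frame of drawer_in between 0 and 0.045 m and x of sweet2_center in the frame of drawer_in between -0.078 and 0.078 m and y of sweet2_center in the frame of drawer_in between -0.072 and 0.072 m and z of sweet2_center in the frame of drawer_in between 0 and 0.045 m and x of sweet3_center in the frame of drawer_in between -0.078 and 0.078 m and y of sweet3_center in the frame of drawer_in between -0.072 and 0.072 m and z of sweet3_center in the frame of drawer_in between 0 and 0.045 m and value of joint drawer above 0.035 m), for 0.2 s.
At the end, for the whole second after the job is handed in: All three sweets lie in the drawer (speed under 0.05 m/s), the drawer is shut to within 5 mm and the lever is back at rest (under 0.06 rad) (x of sweet1_center in the frame of drawer_in between -0.078 and 0.078 m and y of sweet1_center in the frame of drawer_in between -0.072 and 0.072 m and z of sweet1_center in the frame of drawer_in between 0 and 0.045 m and x of sweet2_center in the frame of drawer_in between -0.078 and 0.078 m and y of sweet2_center in the frame of drawer_in between -0.072 and 0.072 m and z of sweet2_center in the frame of drawer_in between 0 and 0.045 m and x of sweet3_center in the frame of drawer_in between -0.078 and 0.078 m and y of sweet3_center in the frame of drawer_in between -0.072 and 0.072 m and z of sweet3_center in the frame of drawer_in between 0 and 0.045 m and value of joint drawer below 0.005 m and value of joint lever below 0.06 rad and linear speed of each of sweet1, sweet2, sweet3 below 0.05 m/s); the robot touches nothing.
It fails at once if the fingers touch or carry a sweet (contact force between the fingers and sweet1 above 0.2 N or contact force between the fingers and sweet2 above 0.2 N or contact force between the fingers and sweet3 above 0.2 N).
It fails at once if another tea thing is lifted, or shifted by more than 25 mm (distance of any of teapot, glass1, glass2, bowl, saucer, hammer, spoon from where it was at the start of the episode above 0.025 m).
It also fails if it takes over 45 s, if anything falls off the work surface, if the arm or the gripper's body presses on something with over 40 N, if the wrist force passes 120 N, or if a joint passes its speed limit or range.

## Working session

There is one attempt and no reset: what is moved stays moved. The work goes in short steps, Python scripts to look and compute and a tool call to move; the robot and the scene stay as the last step left them, time stands still between calls to the robot, and variables do not carry over. Pictures are saved under pics/ and viewed, and the job is handed in when it is done.

Besides the shell and the picture viewer there is one more tool, called after "Request:" as name(argument=value, ...), one argument or row to a line, values as JSON. jog_arm: Moves the arm, as the interface text tells. Its arguments: {"type":"object","properties":{"targets":{"type":"array","items":{"type":"array"}},"force":{"type":"number"}},"required":["targets"]}

```bash
mkdir -p pics; ls
python3 - <<'E'
from rig import *
import cv2, numpy as np
s=manip.get_state(); print(s)
for n in ["scene","top"]:
    im,d=get_image(n); cv2.imwrite(f"pics/{n}0.png",im[:,:,::-1]); np.save(f"/tmp/{n}d.npy",d)
    m=camera_model(n); print(n,m)
    for p in ["lever_pad","drawer_pull","spout","stand","drawer_in","gate_foot"]:
        r=spot_point(p,n); print(p,[(x["position"],round(x["score"],2)) for x in r[:2]])
E
```

```text
pics
{'clock': 0.0, 'qpos': array([ 1.00898210e+00,  2.76584427e-01,  1.50616038e+00, -6.63804469e-06,
        1.36069381e+00, -1.21002704e-01]), 'qd': array([ 0.00138405,  0.00116692, -0.00055007, -0.00020707,  0.00028332,
       -0.00069729]), 'effort': array([ 2.46424488e-04, -4.16778266e+01, -2.45808005e+01, -2.24409346e-04,
        1.06468305e-02, -6.06002928e-06]), 'position': array([0.24507171, 0.51959419, 0.24743485]), 'ee_rot': array([-0.6893851 ,  0.69061659, -0.15480744,  0.15437474]), 'contact_force': array([-0.38405297,  0.67404678, -0.51952881]), 'moment': array([-0.01082369, -0.03126923,  0.00252894]), 'width': 0.08554524821094274}
scene {'mtx': array([[446.94284746,   0.        , 323.20506833],
       [  0.        , 446.94284746, 239.52361725],
       [  0.        ,   0.        ,   1.        ]]), 'distortion': array([0.00990686, 0.        , 0.        , 0.        , 0.        ]), 'world_from_camera': array([[-0.30100944, -0.76773213,  0.56566836,  0.99873821],
       [ 0.95361684, -0.240548  ,  0.18097396,  0.09046191],
       [-0.00286913,  0.59390575,  0.80452951,  0.
[... 489 characters left out ...]
]), 'distortion': array([-0.1341679,  0.       ,  0.       ,  0.       ,  0.       ]), 'world_from_camera': array([[-2.72451457e-02,  9.84089238e-01, -1.75573559e-01,
         4.33729613e-01],
       [-9.99611455e-01, -2.78552676e-02, -1.01102528e-03,
        -3.34235592e-02],
       [-5.88558758e-03,  1.75477795e-01,  9.84465796e-01,
         1.01435923e+00],
       [ 0.00000000e+00,  0.00000000e+00,  0.00000000e+00,
         1.00000000e+00]])}
lever_pad [([265.9, 219.5], 0.6)]
drawer_pull [([326.1, 317.8], 0.77), ([428.5, 256.8], 0.69)]
spout [([326.2, 257.1], 0.88)]
stand [([326.0, 181.1], 0.75)]
drawer_in [([328.2, 248.2], 0.69)]
gate_foot [([328.3, 225.2], 0.55), ([406.4, 339.4], 0.31)]
```

View pics/scene0.png

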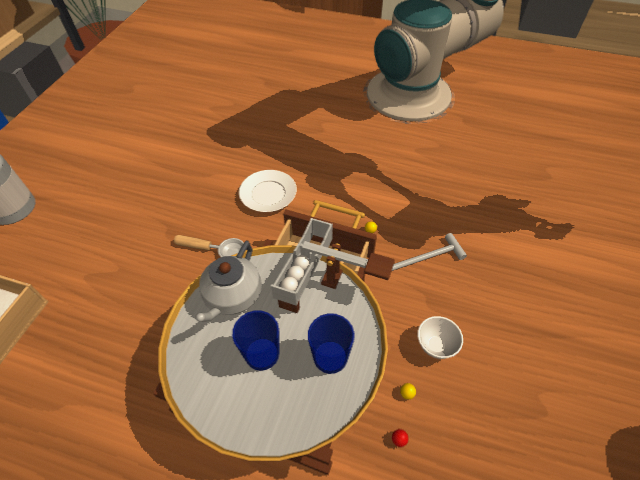

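View pics/top0.png

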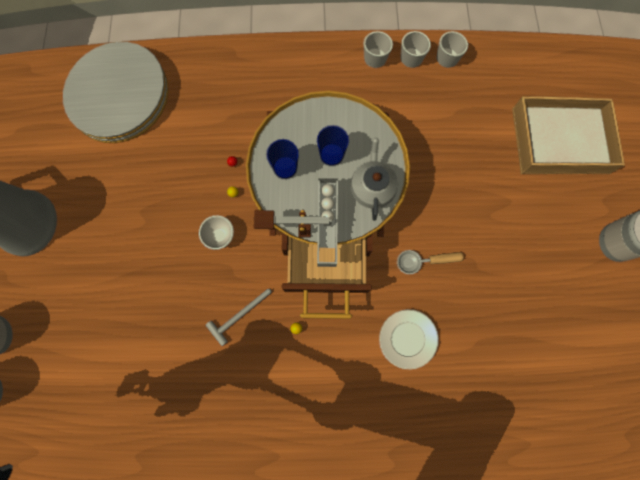

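```bash
cat > h.py <<'E'
from rig import *
import cv2, numpy as np
def ray(n,px):
    m=camera_model(n)
    u=cv2.undistortPoints(np.array([[px]],float),m["mtx"],m["distortion"])[0,0]
    T=m["world_from_camera"]; d=T[:3,:3]@np.array([u[0],-u[1],-1]); return T[:3,3],d
def atz(n,px,z):
    o,d=ray(n,px); return o+d*(z-o[2])/d[2]
def bydepth(n,px,dep):
    o,d=ray(n,px); return o+d*dep
def proj(n,P):
    m=camera_model(n);T=np.linalg.inv(m["world_from_camera"])
    c=(np.atleast_2d(P)@T[:3,:3].T+T[:3,3])*[1,-1,-1]
    return cv2.projectPoints(c,np.zeros(3),np.zeros(3),m["mtx"],m["distortion"])[0][:,0]
E
python3 - <<'E'
from h import *
np.set_printoptions(precision=4,suppress=True)
for n,L in {"scene":[("pad",[378.7,265.4],.174),("pull",[338.8,205.4],.07),("spout",[316.5,229.1],.14)],"top":[("pad",[265.9,219.5],.174),("pull",[326.1,317.8],.07),("spout",[326.2,257.1],.14),("stand",[326,181.1],0),("stand@.1",[326,181.1],.1),("drin",[328.2,248.2],.035)]}.items():
    D=np.load(f"/tmp/{n}d.npy")
    for k,p,z in L:
        print(n,k,atz(n,p,z),bydepth(n,p,D[int(round(p[1])),int(round(p[0]))]))
E
```

```text
scene pad [0.6494 0.06   0.174 ] [0.6484 0.0599 0.1724]
scene pull [ 0.473  -0.0471  0.07  ] [ 0.4132 -0.0627 -0.0015]
scene spout [ 0.5894 -0.0515  0.14  ] [ 0.5723 -0.0575  0.1166]
top pad [0.6455 0.0552 0.174 ] [0.6446 0.0548 0.1775]
top pull [ 0.4748 -0.0473  0.07  ] [ 0.4778 -0.0484 -0.0003]
top spout [ 0.5809 -0.0498  0.14  ] [ 0.5989 -0.0518  0.0328]
top stand [ 0.7711 -0.0572  0.    ] [ 0.7215 -0.0537  0.1491]
top stand@.1 [ 0.7378 -0.0548  0.1   ] [ 0.7215 -0.0537  0.1491]
top drin [ 0.6167 -0.0564  0.035 ] [ 0.617  -0.0564  0.0337]
```

The scene camera shows the pad at (379,265) and the pull at (339,205), with white sweets in the chute at about (297,272). The top camera puts the pad at (265,219) and the pull at (326,318). A yellow ball sits on the table near the pull's left end at (296,329), so I'll keep clear of it.

Run:
```python
from h import *
np.set_printoptions(precision=4,suppress=True)
from scipy.spatial.transform import Rotation as R
s=manip.get_state();q=s["ee_rot"]
M=R.from_quat([q[1],q[2],q[3],q[0]]).as_matrix();print(M)
O=np.array([.771,-.057]);
print(atz("top",[296,329],.012), [atz("top",p,.19) for p in ([329,190],[323,255])])
# refine origin/yaw by least squares on keypoints
from scipy.optimize import least_squares
obs={"scene":[("pad",[378.7,265.4]),("pull",[338.8,205.4])],"top":[("pad",[265.9,219.5]),("pull",[326.1,317.8]),("st",[326,181.1])]}
def f(v):
    x,y,a,o=v;c,s_=np.cos(a),np.sin(a);r=[]
    loc={"pad":(-.125,.113,.174),"pull":(-.23-o,0,.07),"st":(0,0,0)}
    for n,L in obs.items():
        for k,p in L:
            l=loc[k];P=[x+c*l[0]-s_*l[1],y+s_*l[0]+c*l[1],l[2]];r+=list(proj(n,P)[0]-p)
    return np.array(r)
r=least_squares(f,[.771,-.057,0,.066]);print(r.x,r.fun)
```

```text
[[ 0.9044  0.0001  0.4267]
 [-0.4267  0.0001  0.9044]
 [ 0.     -1.      0.0002]]
[0.4563 0.0135 0.012 ] [array([ 0.6914, -0.0575,  0.19  ]), array([ 0.5762, -0.0435,  0.19  ])]
[ 0.7692 -0.0583 -0.0352  0.0654] [-0.5097 -0.8696 -0.5915  0.2788 -2.1503 -1.4443  0.3152  0.4001  0.5535
  0.8281]
```

Request:
jog_arm(
  targets=[
    [0,[0.034,-0.038,0],-0.097],
    [0,[0.034,-0.038,0],-0.097],
    [0,[0.034,-0.038,0],-0.097],
    [0,[0.034,-0.038,0],-0.097],
    [0,[0.034,-0.038,0],-0.097],
    [0,[0.034,-0.038,0],-0.097],
    [0,[0.034,-0.038,0],-0.097],
    [0,[0.034,-0.038,0],-0.097],
    [0,[0.034,-0.038,0],-0.097],
    [0,[0.034,-0.038,0],-0.097],
  ],
)

```text
clock: 1.95
position: [0.5864, 0.1387, 0.2484]
ee_rot: [0.538, -0.537, 0.459, -0.459]
contact_force: [1.5, 0.2, 0.0]
width: 0.0002
```

Request:
jog_arm(
  targets=[
    [0,[0.034,-0.038,0],-0.097],
    [0,[0.029,-0.039,0],-0.098],
    [0,[0,0,0],0],
    [0,[0,0,0],0],
    [0,[0,0,0],0],
  ],
)

```text
clock: 2.58
position: [0.6476, 0.0642, 0.2485]
ee_rot: [0.492, -0.492, 0.508, -0.508]
contact_force: [0.6, -0.6, -0.7]
width: -0.0001
```

Run:
```python
from h import *
s=manip.get_state();print(s)
for n in ["scene","wrist"]:
    im,d=get_image(n); cv2.imwrite(f"pics/{n}1.png",im[:,:,::-1])
r=spot_point("lever_pad","wrist")
for x in r[:2]: print(x,atz("wrist",x["position"],.174))
```

```text
{'clock': 2.575, 'qpos': array([-8.25803115e-03,  3.90794335e-01,  1.33088390e+00,  4.49255907e-04,
        1.42016014e+00,  2.51300939e-02]), 'qd': array([ 0.00498048, -0.00305357, -0.00019295, -0.00292507, -0.00202897,
        0.00122465]), 'effort': array([-4.88682892e-01, -4.85250700e+01, -2.51154435e+01, -2.80790858e-02,
       -1.48244505e-02, -7.73595912e-04]), 'position': array([0.64757124, 0.06420894, 0.24851556]), 'ee_rot': array([ 0.49161467, -0.49151837,  0.50846642, -0.50812066]), 'contact_force': array([ 0.61544974, -0.56537577, -0.66247944]), 'moment': array([0.00076091, 0.034433  , 0.0134648 ]), 'width': -5.6227525741308306e-05}
{'position': [318.4, 268.5], 'score': 0.86} [0.64857054 0.05875921 0.174     ]
```

View pics/wrist1.png

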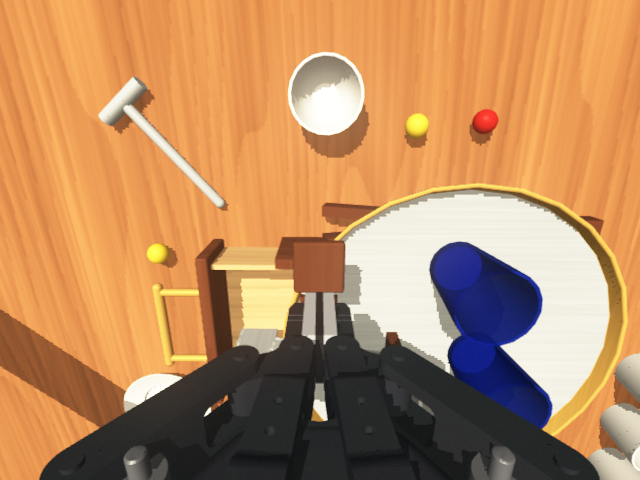

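Request:
jog_arm(
  targets=[
    [0,[0,0,-0.02],0],
    [0,[0,0,-0.02],0],
    [0,[0,0,-0.01],0],
    [0,[0,0,-0.01],0],
    [0,[0,0,-0.01],0],
    [0,[0,0,-0.01],0],
    [0,[0,0,-0.01],0],
    [0,[0,0,-0.005],0],
  ],
)

```text
clock: 3.72
position: [0.6488, 0.0629, 0.1532]
ee_rot: [-0.491, 0.491, -0.508, 0.509]
contact_force: [-0.3, -0.4, 4.9]
width: 0.0
```

Request:
jog_arm(
  targets=[
    [0,[0,0,0],0],
    [0,[0,0,0],0],
  ],
)

```text
clock: 3.98
position: [0.6488, 0.0634, 0.1538]
ee_rot: [-0.492, 0.491, -0.509, 0.509]
contact_force: [0.7, 1.0, 4.3]
width: 0.0002
```

Run:
```python
from h import *
s=manip.get_state();print(s["clock"],s["position"],s["contact_force"])
n="scene"
im,d=get_image(n); cv2.imwrite(f"pics/{n}2.png",cv2.resize(im[150:350,200:467,::-1],(800,600)))
```

```text
3.975 [0.64878229 0.06341945 0.15378828] [0.65684882 0.99737641 4.25483999]
```

View pics/scene2.png

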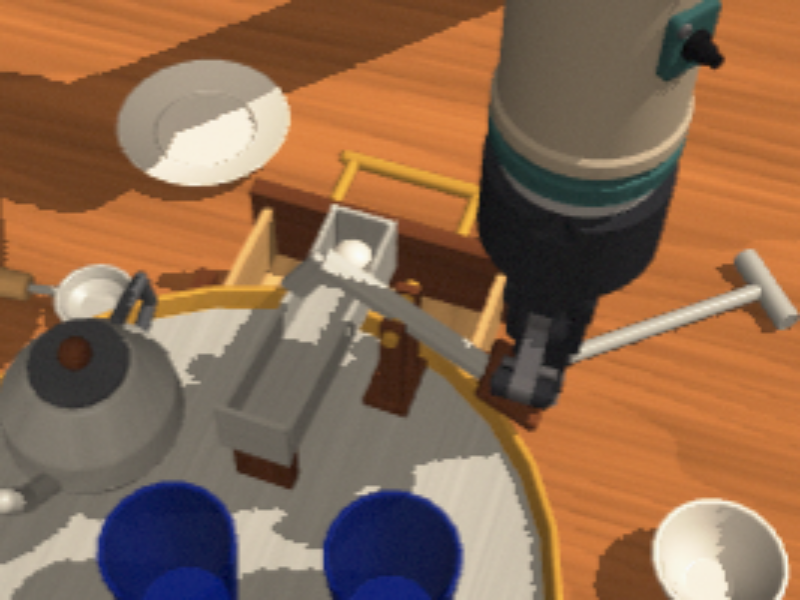

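The lever is down and the sweets are rolling; the last one is at the spout, at (352,253) in the crop. I'll hold a bit longer.

Request:
jog_arm(
  targets=[
    [0,[0,0,0],0],
    [0,[0,0,0],0],
    [0,[0,0,0],0],
    [0,[0,0,0],0],
    [0,[0,0,0],0],
    [0,[0,0,0],0],
    [0,[0,0,0],0],
    [0,[0,0,0],0],
  ],
)

```text
clock: 5.03
position: [0.6486, 0.0632, 0.1534]
ee_rot: [-0.491, 0.491, -0.509, 0.509]
contact_force: [2.7, 2.6, 3.2]
width: -0.0002
```

Run:
```python
from h import *
s=manip.get_state();print(s["clock"],s["position"],s["contact_force"])
im,d=get_image("scene"); cv2.imwrite(f"pics/scene3.png",cv2.resize(im[150:350,200:467,::-1],(800,600)))
im,d=get_image("wrist"); cv2.imwrite(f"pics/wrist3.png",im[:,:,::-1])
for n in ("scene","wrist"):
  print([(x["position"],x["score"]) for x in spot_in("sweet1",n)])
```

```text
5.025 [0.64860203 0.06316493 0.15338556] [2.73222901 2.61674885 3.21396017]
[([408.3, 390.5], 0.6), ([396.5, 436.8], 0.58), ([233.2, 281.7], 0.49), ([289.9, 243.1], 0.46)]
[([105.9, 291.1], 0.89), ([544.1, 120.4], 0.75), ([448.6, 124.1], 0.66)]
```

View pics/scene3.png

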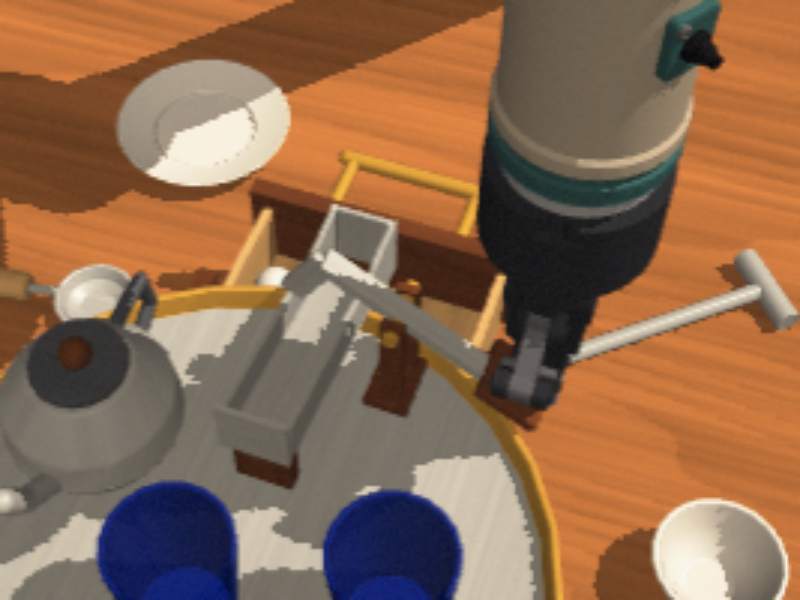

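View pics/wrist3.png

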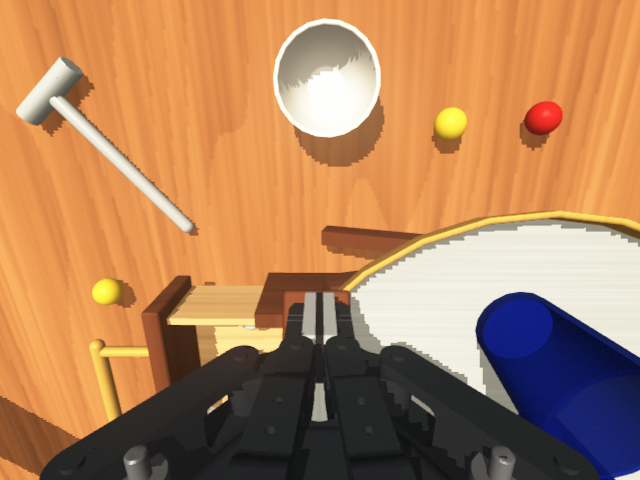

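The chute is empty and one ball shows in the drawer at (275,278) in the crop. I'll release the lever and go behind the pull.

Request:
jog_arm(
  targets=[
    [0,[0,0,0.01],0],
    [0,[0,0,0.01],0],
    [0,[0,0,0.015],0],
    [0,[0,0,0.02],0],
    [0,[0,0,0.025],0],
    [0,[0,0,0.02],0],
    [0,[-0.05,-0.02,0],0],
    [0.06,[-0.05,-0.022,0],0],
    [0.06,[-0.05,-0.022,0],0],
    [0.06,[-0.05,-0.022,0],0],
  ],
)

```text
clock: 6.48
position: [0.4459, -0.0245, 0.2537]
ee_rot: [-0.49, 0.492, -0.508, 0.509]
contact_force: [-0.3, -0.1, 0.3]
width: 0.0547
```

Request:
jog_arm(
  targets=[
    [0.06,[-0.049,-0.023,0],0],
    [0.06,[0,0,0],0],
    [0.06,[0,0,0],0],
    [0.06,[0,0,0],0],
  ],
)

```text
clock: 6.98
position: [0.4004, -0.046, 0.2535]
ee_rot: [-0.491, 0.491, -0.508, 0.509]
contact_force: [0.8, -1.0, -0.7]
width: 0.0597
```

Run:
```python
from h import *
s=manip.get_state();print(s["clock"],s["position"],s["contact_force"],s["width"])
im,d=get_image("scene"); cv2.imwrite(f"pics/scene4.png",cv2.resize(im[150:350,200:467,::-1],(800,600)))
im,d=get_image("wrist"); cv2.imwrite(f"pics/wrist4.png",im[:,:,::-1])
for x in spot_point("drawer_pull","wrist")[:2]: print(x,atz("wrist",x["position"],.07))
```

```text
6.975 [ 0.4003932  -0.04604656  0.25354953] [ 0.83966076 -1.04762052 -0.68083831] 0.05974742749279795
{'position': [395.3, 216.7], 'score': 0.93} [ 0.47401075 -0.04791197  0.07      ]
```

View pics/scene4.png

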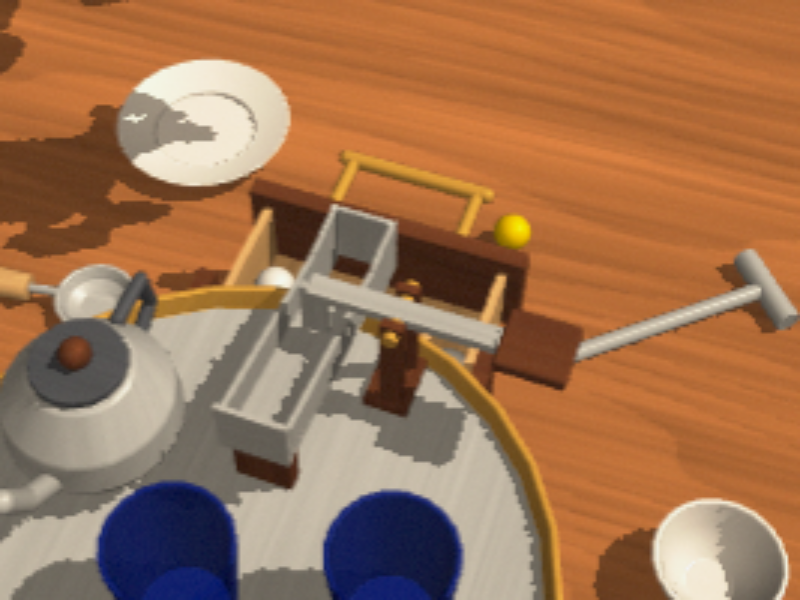

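View pics/wrist4.png

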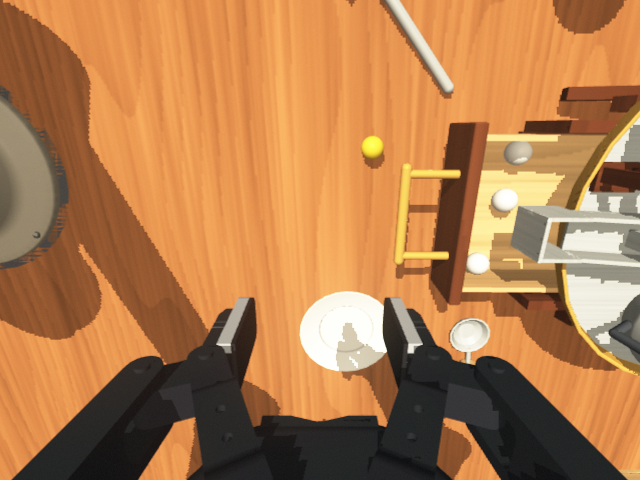

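The wrist view shows all three sweets in the drawer, at (518,152), (505,200) and (477,263), and the lever is back up. Next I descend behind the pull.

Request:
jog_arm(
  targets=[
    [0.06,[0,0,-0.04],0],
    [0.06,[0,0,-0.04],0],
    [0.06,[0,0,-0.04],0],
    [0.06,[0,0,-0.03],0],
    [0.06,[0,0,-0.02],0],
    [0.06,[0,0,-0.012],0],
    [0.06,[0,0,0],0],
    [0.06,[0,0,0],0],
  ],
)

```text
clock: 8.12
position: [0.4001, -0.0461, 0.0719]
ee_rot: [-0.491, 0.491, -0.508, 0.509]
contact_force: [0.1, -0.6, -0.1]
width: 0.0599
```

Run:
```python
from h import *
s=manip.get_state();print(s["clock"],s["position"],s["contact_force"],s["width"])
im,d=get_image("scene"); cv2.imwrite(f"pics/scene5.png",cv2.resize(im[100:300,200:467,::-1],(800,600)))
im,d=get_image("wrist"); cv2.imwrite(f"pics/wrist5.png",im[:,:,::-1])
```

```text
8.125 [ 0.40014111 -0.0460785   0.07190235] [ 0.08605083 -0.56145709 -0.07233539] 0.05991943932044323
```

View pics/scene5.png

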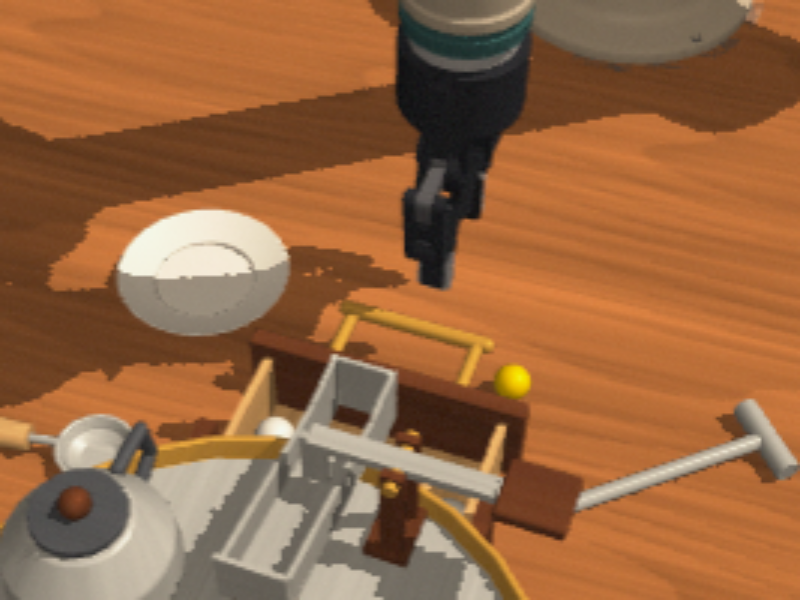

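View pics/wrist5.png

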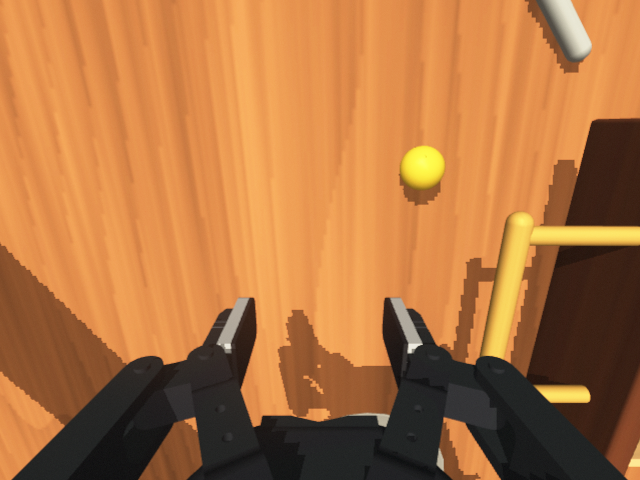

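Request:
jog_arm(
  targets=[
    [0.06,[0.003,0,-0.007],0],
    [0.06,[0.006,-0.0002,0],0],
    [0.06,[0.006,-0.0002,0],0],
    [0.06,[0.006,-0.0002,0],0],
    [0.06,[0.006,-0.0002,0],0],
    [0.06,[0.006,-0.0002,0],0],
    [0.06,[0.006,-0.0002,0],0],
    [0.06,[0.006,-0.0002,0],0],
    [0.06,[0.006,-0.0002,0],0],
  ],
)

```text
clock: 9.35
position: [0.4505, -0.0476, 0.0642]
ee_rot: [0.491, -0.491, 0.509, -0.509]
contact_force: [-0.9, -1.1, 0.4]
width: 0.0604
```

Run:
```python
from h import *
s=manip.get_state();print(s["clock"],s["position"],s["contact_force"],s["width"])
im,d=get_image("scene"); cv2.imwrite(f"pics/scene6.png",cv2.resize(im[100:300,200:467,::-1],(800,600)))
```

```text
9.35 [ 0.45049281 -0.04756053  0.06424362] [-0.94637735 -1.09726634  0.41780647] 0.06035277601643334
```

View pics/scene6.png

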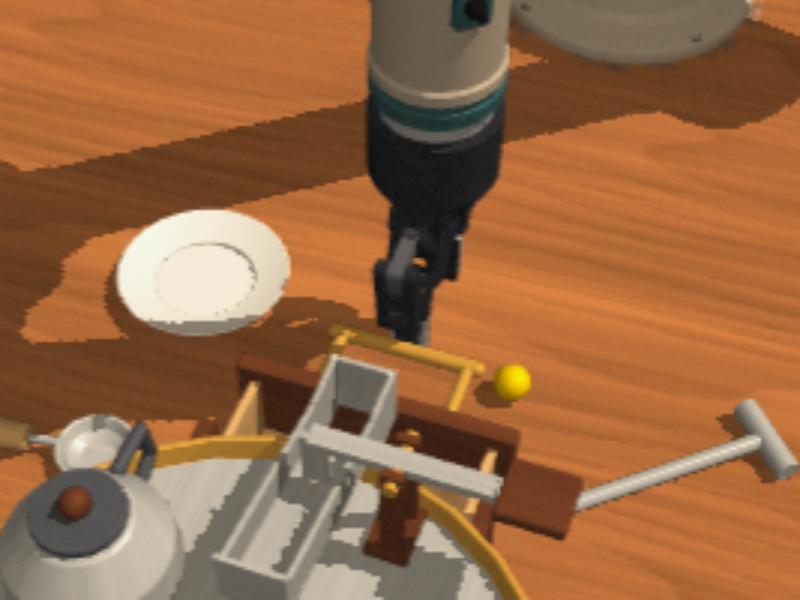

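The finger is behind the bar at (420,340) in the crop, and the drawer is moving.

Request:
jog_arm(
  targets=[
    [0.06,[0.005,-0.0002,0],0],
    [0.06,[0.005,-0.0002,0],0],
    [0.06,[0.005,-0.0002,0],0],
    [0.06,[0.005,-0.0002,0],0],
    [0.06,[0.005,-0.0002,0],0],
    [0.06,[0.005,-0.0002,0],0],
    [0.06,[0.005,-0.0002,0],0],
  ],
)

```text
clock: 10.28
position: [0.4856, -0.0489, 0.0643]
ee_rot: [0.491, -0.491, 0.509, -0.509]
contact_force: [-1.5, 0.0, -0.3]
width: 0.0598
```

Request:
jog_arm(
  targets=[
    [0.06,[0.004,0,0],0],
    [0.06,[0.003,0,0],0],
    [0.06,[0.002,0,0],0],
  ],
)

```text
clock: 10.65
position: [0.4941, -0.049, 0.0643]
ee_rot: [0.491, -0.491, 0.509, -0.508]
contact_force: [-4.4, -2.3, 2.0]
width: 0.0599
```

Run:
```python
from h import *
s=manip.get_state();print(s["clock"],s["position"],s["contact_force"],s["width"])
im,d=get_image("scene"); cv2.imwrite(f"pics/scene7.png",cv2.resize(im[100:300,200:467,::-1],(800,600)))
for x in spot_point("drawer_pull","scene")[:2]: print(x,atz("scene",x["position"],.07))
```

```text
10.65 [ 0.49411944 -0.04903917  0.06427609] [-4.36542503 -2.26990508  1.97143817] 0.05987640631523745
{'position': [332.4, 231.7], 'score': 0.98} [ 0.53530163 -0.04063224  0.07      ]
```

View pics/scene7.png

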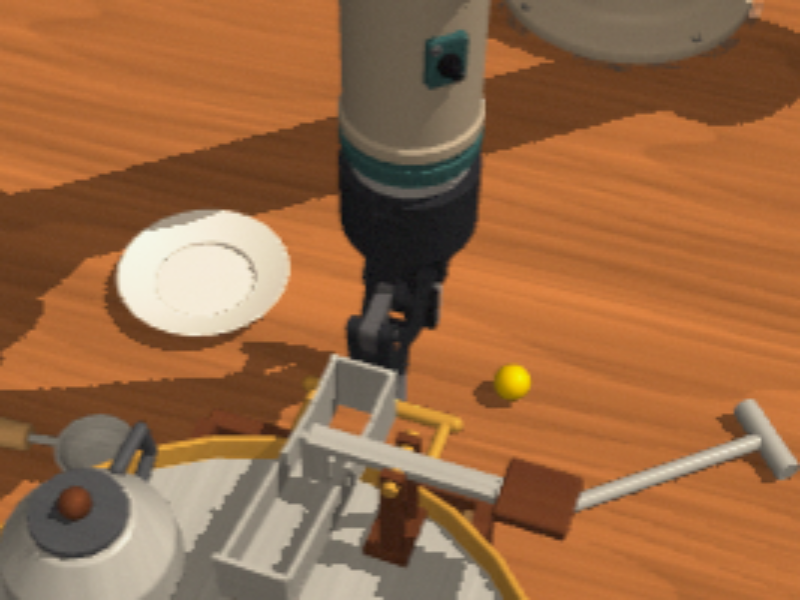

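Request:
jog_arm(
  targets=[
    [0.06,[0.002,0,0],0],
    [0.06,[0.001,0,0],0],
    [0.06,[0,0,0],0],
  ],
)

```text
clock: 11.12
position: [0.4942, -0.049, 0.0643]
ee_rot: [0.49, -0.493, 0.51, -0.507]
contact_force: [-8.0, -3.2, 6.7]
width: 0.0602
```

Request:
jog_arm(
  targets=[
    [0.06,[-0.005,0,0],0],
    [0.06,[-0.015,0,0],0],
    [0.06,[-0.03,0,0],0],
    [0.06,[-0.04,0,0],0],
    [0.06,[-0.03,0,0.03],0],
    [0.06,[0,0,0.05],0],
    [0.06,[0,0,0.05],0],
    [0.06,[0,0,0.05],0],
    [0.06,[0,0,0],0],
    [0.06,[0,0,0],0],
  ],
)

```text
clock: 12.38
position: [0.3765, -0.0486, 0.2437]
ee_rot: [0.491, -0.491, 0.509, -0.509]
contact_force: [0.5, 0.5, -0.5]
width: 0.0598
```

Run:
```python
from h import *
s=manip.get_state();print(s["clock"],s["position"],s["contact_force"],s["width"])
for n in ("scene","top","wrist"):
  im,d=get_image(n); cv2.imwrite(f"pics/{n}8.png",im[:,:,::-1] if n!="scene" else cv2.resize(im[100:300,200:467,::-1],(800,600)))
  for x in spot_point("drawer_pull",n)[:2]: print(n,x,atz(n,x["position"],.07))
  print([(x["position"],round(x["score"],2)) for x in spot_in("sweet1",n)])
```

```text
12.375 [ 0.37654192 -0.04861966  0.24374807] [ 0.499458    0.49007599 -0.49296234] 0.05977274510890289
scene {'position': [331.2, 232.4], 'score': 0.58} [ 0.53742938 -0.0422071   0.07      ]
scene {'position': [263.4, 355.3], 'score': 0.46} [ 0.78424823 -0.07117496  0.07      ]
[([398.5, 438.7], 0.83), ([369.0, 227.0], 0.7), ([407.7, 390.8], 0.59)]
top {'position': [323.9, 286.2], 'score': 0.87} [ 0.5357201  -0.04492839  0.07      ]
[([232.1, 157.6], 0.68), ([295.2, 327.4], 0.42)]
wrist {'position': [493.4, 215.9], 'score': 0.77} [ 0.53918875 -0.05077107  0.07      ]
wrist {'position': [484.9, 358.0], 'score': 0.71} [ 0.55140456 -0.20918406  0.07      ]
[([394.3, 143.8], 0.98), ([597.4, 197.0], 0.69), ([618.7, 150.0], 0.68), ([573.6, 268.5], 0.51)]
```

View pics/top8.png

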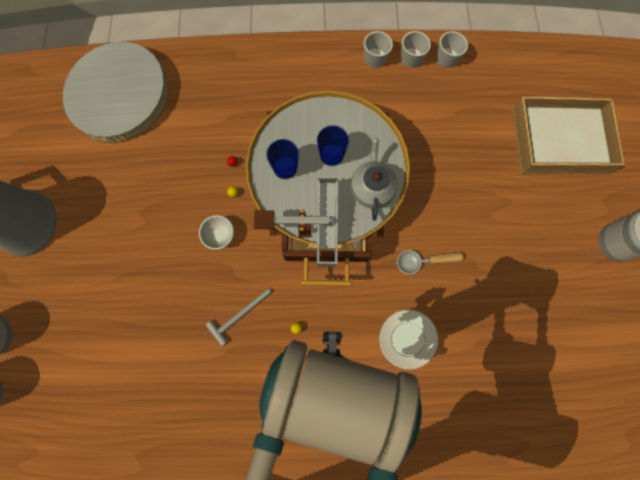

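View pics/scene8.png

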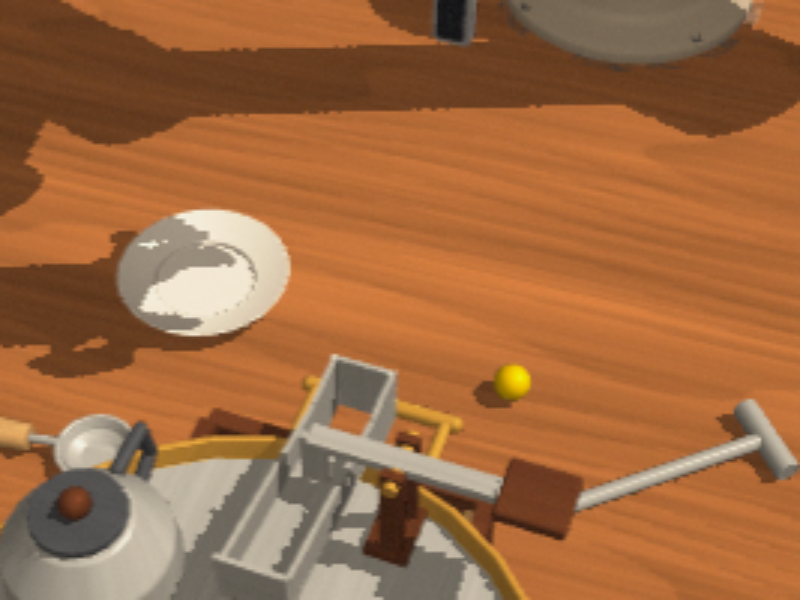

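View pics/wrist8.png

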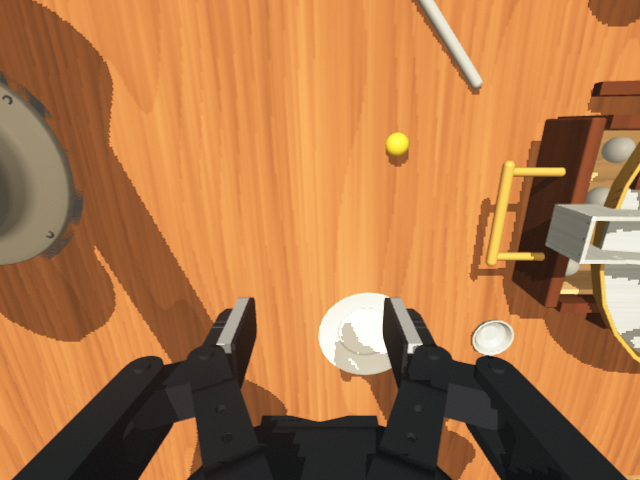

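The cameras put the opening at about 0.5 to 3 mm. The stall force had some z in it, and the wide knuckles were close to the spout. To rule out the arm having stopped on the spout, I'll push once more near the right end of the bar, clear of the spout.

Request:
jog_arm(
  targets=[
    [0.06,[0,-0.035,-0.03],0],
    [0.06,[0,0,-0.05],0],
    [0.06,[0,0,-0.05],0],
    [0.06,[0.01,0,-0.035],0],
    [0.06,[0.02,0,-0.014],0],
    [0.06,[0.03,0,0],0],
    [0.06,[0.024,0,0],0],
    [0.06,[0.01,0,0],0],
    [0.06,[0.01,0,0],0],
    [0.06,[0.006,0,0],0],
  ],
)

```text
clock: 14.08
position: [0.4873, -0.0839, 0.0653]
ee_rot: [0.491, -0.491, 0.509, -0.509]
contact_force: [-0.2, -0.4, -1.0]
width: 0.06
```

Request:
jog_arm(
  targets=[
    [0.06,[0.003,0,0],0],
    [0.06,[0.002,0,0],0],
    [0.06,[0.002,0,0],0],
  ],
)

```text
clock: 14.45
position: [0.4928, -0.0838, 0.0653]
ee_rot: [0.491, -0.492, 0.509, -0.508]
contact_force: [-4.9, -1.1, 4.0]
width: 0.06
```

Request:
jog_arm(
  targets=[
    [0.06,[0.002,0,0],0],
    [0.06,[0.002,0,0],0],
    [0.06,[0,0,0],0],
  ],
)

```text
clock: 14.82
position: [0.4929, -0.0835, 0.065]
ee_rot: [0.489, -0.494, 0.511, -0.506]
contact_force: [-11.7, -1.4, 8.5]
width: 0.0598
```

Request:
jog_arm(
  targets=[
    [0.06,[-0.005,0,0],0],
    [0.06,[-0.015,0,0],0],
    [0.06,[-0.03,0,0],0],
    [0.06,[-0.04,0,0],0],
    [0.06,[-0.03,0,0.03],0],
    [0.06,[0,0,0.05],0],
    [0.06,[0,0,0.05],0],
    [0.06,[0,0,0.05],0],
    [0.06,[0,0,0],0],
    [0.06,[0,0,0],0],
  ],
)

```text
clock: 16.08
position: [0.3775, -0.0836, 0.2448]
ee_rot: [0.491, -0.491, 0.509, -0.509]
contact_force: [-0.8, 0.4, -1.1]
width: 0.0599
```

Run:
```python
from h import *
s=manip.get_state();print(s["clock"],s["position"],s["contact_force"],s["width"])
for n in ("scene","top","wrist"):
  im,d=get_image(n); cv2.imwrite(f"pics/{n}9.png",im[:,:,::-1])
  for x in spot_point("drawer_pull",n)[:1]: print(n,x,atz(n,x["position"],.07))
```

```text
16.075 [ 0.37753011 -0.08362509  0.24476042] [-0.84132589  0.4331647  -1.05054256] 0.05994943998815846
scene {'position': [332.4, 229.3], 'score': 0.94} [ 0.53015585 -0.04218768  0.07      ]
top {'position': [325.9, 283.9], 'score': 0.87} [ 0.54008103 -0.04892978  0.07      ]
wrist {'position': [502.3, 176.5], 'score': 0.82} [ 0.5430353 -0.0496581  0.07     ]
```

View pics/wrist9.png

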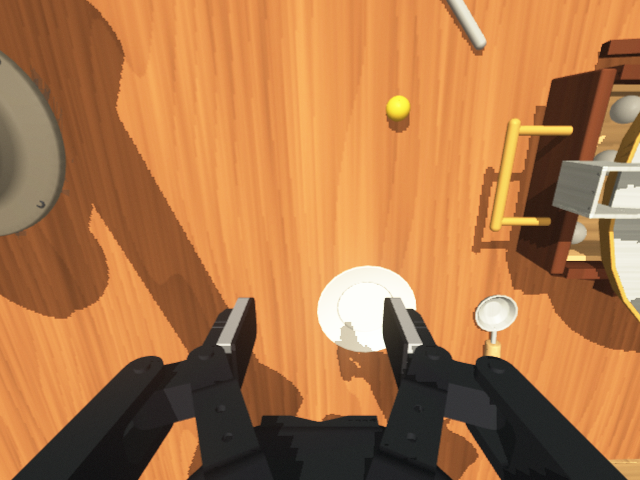

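View pics/scene9.png

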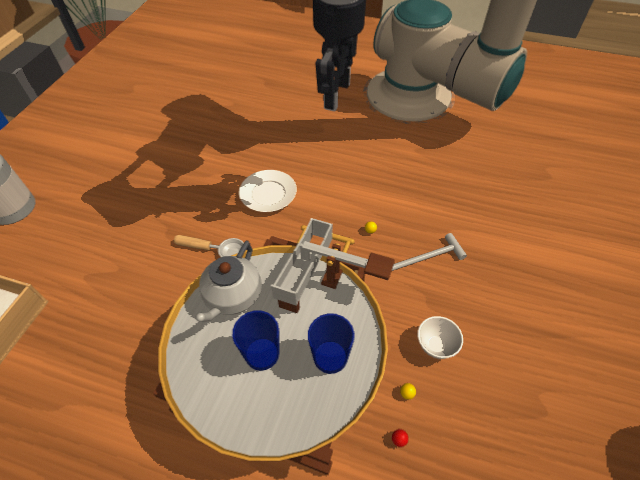

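The second push stalled at the same rigid stop, with 12 N at two different spots along the bar. The wrist view shows all three sweets still in the drawer, at (627,110), (607,157) and (577,233), the lever is level, and the arm is clear.

```bash
python3 -c "
from rig import *
print(sign_off())"
```

```text
the job is handed in; nothing more can be done
None
```

I pressed the lever pad with closed fingers and held it about 1.3 s. All three sweets rolled into the half-open drawer, and the lever came back up. I then pushed the drawer shut with the outside of one finger on the pull, and handed the job in at about 16 s with the arm clear.

- **Sweets, lever and tea things:** the last pictures show three white sweets in the drawer and the lever level. The other tea things and the coloured look-alikes look unmoved; I judged this by eye and did not measure them.
- **Drawer stop:** pushed at the middle and near the right end of the bar, the drawer stopped rigidly at the same place both times, at 8 and 12 N. That place matches the computed shut position to within about 1 mm.
- **Camera disagreement:** on the last look, the top and wrist cameras put the pull at x = 0.540 and 0.543 m, against about 0.539 m expected when shut. The scene camera said 0.530 m, but the spout partly hides the pull there, so I relied on the stop and the other two views.

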